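# Swap batteries at the desk charger

### The job

Swap the batteries at the desk charger: turn its timer knob fully anticlockwise to off, then push the red ejector slide all the way so that the charged orange-topped pack comes out of its holder, and put that pack in the wooden ready tray. Next lay the empty packs that are on the desk flat in the bays with their own colour and dots, one after another from the lowest number to the highest, and only then turn the knob fully clockwise to its stop to start charging. Leave everything else on the desk alone.

Things in the scene. Friction and masses are not known exactly. Their poses are not given: they have to be found in the camera images.
- charger: Fixed black battery charger: a bar 90 mm (its x) by 390 mm (its y), 30 mm high; origin at the centre of its underside. Four open pockets (bays) in a row along y, 70 mm apart, bay 1 at the +y end; the knob stands on the grey part at the -y end. On the -x side of each bay is a colour patch with 1 to 4 white dots; the bay floor has the same colour.
- bay1 (a point): Centre of the floor of bay 1 (blue, 1 dot); axes as the charger's. The pocket is 42 mm (x) by 62 mm (y) and 10 mm deep, its floor 20 mm above the desk, its rim 30 mm above the desk; a seated pack stands 14 mm proud of the rim.
- bay2 (a point): Centre of the floor of bay 2 (yellow, 2 dots); axes as the charger's. The pocket is 42 mm (x) by 62 mm (y) and 10 mm deep, its floor 20 mm above the desk, its rim 30 mm above the desk; a seated pack stands 14 mm proud of the rim.
- bay3 (a point): Centre of the floor of bay 3 (red, 3 dots); axes as the charger's. The pocket is 42 mm (x) by 62 mm (y) and 10 mm deep, its floor 20 mm above the desk, its rim 30 mm above the desk; a seated pack stands 14 mm proud of the rim.
- bay4 (a point): Centre of the floor of bay 4 (green, 4 dots); axes as the charger's. The pocket is 42 mm (x) by 62 mm (y) and 10 mm deep, its floor 20 mm above the desk, its rim 30 mm above the desk; a seated pack stands 14 mm proud of the rim.
- timer (a joint): Charger's timer knob, rad: 0 = off, at its anticlockwise stop (seen from above); grows as it is turned clockwise, up to its other stop at 2.4 = full time. Starts somewhere from 1.5 to 2.1. It stays where it is left; light friction (0.03 N m).
- timer_grip (a point): Point on the knob's vertical axis at the height to grip, 67 mm above the desk; turns with the knob. Black grip bar 42 mm long, 14 mm wide, top 74 mm above the desk, on a 44 mm disc whose top is 44 mm above the desk; a white pointer on one end. At value 0 the bar lies along the charger's x (pointer to -x); at value q it has turned q clockwise. Pinch across the bar.
- holder: Fixed ejector holder, a channel along its y with its mouth to +y; origin at its underside. Plate 56 mm (x) by 165 mm (y = -75 to +90), 4 mm thick. Grey side walls (52 mm over their outsides), with lips over the pack's edges and a 16 mm slot between, run from y = -65 to +3 mm, 38 mm high. Beyond, the plate is open, with an end stop 16 mm high at y = 85 to 90 mm.
- ejector (a joint): Spring ejector slide in the holder, m: 0 = at rest (back), pushed along the holder's +y up to 0.062; spring 70 N/m, from about 2 N at rest to 6 N at full stroke; springs back when released. At full stroke the pack lies clear of the lips, its centre near y = +37 mm of the holder.
- tab (a point): Top edge of the back (-y) face of the ejector's red thumb tab, in the middle; moves with the slide. 69 mm above the desk. The tab is 40 mm (holder x) by 10 mm (y) and stands from 41 to 69 mm above the desk; push on its back face with shut fingers.
- mouth (a point): Fixed point on the holder's plate, 4 mm above the desk, where the centre of the pack's underside lies once the pack is fully ejected; axes as the holder's.
- charged: The charged battery pack: white with an orange top, 36 mm (its x) by 56 mm (its y) by 24 mm high, about 100 g; origin at the centre of its underside. Starts lying in the holder under the lips, its centre 25 mm to the -y side of the holder's origin, long side along the holder's y.
- tray: Fixed open wooden ready tray, 130 x 130 mm outside, walls 5 mm thick and 26 mm high; floor 5 mm thick; origin at the centre of its underside.
- pack1: Empty battery pack 1: black with a blue top and 1 white dot, 36 mm (its x) by 56 mm (its y) by 24 mm high, about 100 g; origin at the centre of its underside. Lies flat on the desk in front of the charger; may be absent. Either way round fits its bay, long side along the charger's y.
- pack2: Empty battery pack 2: black with a yellow top and 2 white dots, 36 mm (its x) by 56 mm (its y) by 24 mm high, about 100 g; origin at the centre of its underside. Lies flat on the desk in front of the charger; may be absent. Either way round fits its bay, long side along the charger's y.
- pack3: Empty battery pack 3: black with a red top and 3 white dots, 36 mm (its x) by 56 mm (its y) by 24 mm high, about 100 g; origin at the centre of its underside. Lies flat on the desk in front of the charger; may be absent. Either way round fits its bay, long side along the charger's y.
- pack4: Empty battery pack 4: black with a green top and 4 white dots, 36 mm (its x) by 56 mm (its y) by 24 mm high, about 100 g; origin at the centre of its underside. Lies flat on the desk in front of the charger; may be absent. Either way round fits its bay, long side along the charger's y.
- mug: Bystander: blue ceramic mug; origin at the centre of its underside. Leave alone.
- paperweight: Bystander: green glass paperweight, a dome 64 mm wide; origin at the centre of its underside. Leave alone.
- stapler: Bystander: red stapler, 130 mm long; origin at the centre of its underside. Leave alone.
- calculator: Bystander: grey desk calculator, 130 x 80 mm; origin at the centre of its underside. Leave alone.
- pencup: Bystander: black pen cup with pens, 100 mm tall; origin at the centre of its underside. Leave alone.
- eyecase: Bystander: brown spectacle case, 150 mm long; origin at the centre of its underside. Leave alone.
Not all that is in view belongs to the job. What is shaped like the pack1 but grey, pink or turquoise is not meant.

How it is judged:
By the outcome, as a careful person would: the job done as asked, in the order asked, and still so for the second after the job is handed in, with the robot touching nothing.
Of pack1, pack2, pack3, pack4 only 2 to 4 are there at a start; the rules pass over those that are not, and their reading is None.
At some moment in a run one of pack1, pack2, pack3, pack4 may be knocked a few centimetres aside while the robot is not near it.
Once in a run the grip may slacken for a moment while it holds something.
It also fails if it takes over 210 s, if anything falls off the work surface, if the arm or the gripper's body presses on something with over 40 N, if the wrist force passes 120 N, or if a joint passes its speed limit or range.

### The arm

A 6-joint arm with a two-finger parallel gripper is mounted at the origin on the work surface. World frame = base frame: x ahead of the robot, y to its left, z up, the work surface at z = 0. Lengths are in m, angles in degrees, forces in N, time in s.
With the tool pointing down it reaches from about 0.375 to 0.9 m from the base axis. Payload 3.1 kg.
Tool frame: the origin (TCP) lies at the very end of the fingers, on their centre line; the grasp point (between the pads) lies 19 mm behind it; z points along the fingers, y is the line along which they close (so a half turn about z gives the same grasp; the last joint's range is limited). The gripper opens to 87 mm and grips with 3 to 60 N. Pads are 19 mm wide; open, the fingers measure 117 mm over their backs; the gripper's body (75 mm by 190 mm) begins 51 mm behind the grasp point.
Start: joints at [-82.764, 30.224, 82.088, -0, 67.689, -10.227], TCP at [0.188, -0.596, 0.223] pointing down, gripper open.
Joint ranges: [-176.69, 176.69], [-43.24, 126.21], [12.49, 139.97], [-82, 262], [0, 151.66], [-163.58, 163.58]. Speed limits (degrees/s): [159.86, 159.86, 180, 180, 180, 180].

### API

Orientations are given as a 3x3 rotation matrix whose columns are the frame's x, y, z axes.
In Python, from rig import readout, viewer, ticket gives the robot as it stands.
- The arm moves only by the tool send_rows, never from a script. Its argument "moves" is a list of rows, each a list of 6 numbers: the shift along the tool's x, y, z in units of 250 mm (1.0 is 250 mm), then the turn, a rotation vector about the tool's x, y, z in units of 90 degrees (1.0 is 90 degrees). A call has 1 to 12 rows; each row is the pose to reach, as a shift and turn from the pose commanded when the call began, along the tool's axes at that moment; what a row does not reach only later rows make up. A row lasts 1/10 s, in which the tool goes at most 50 mm and 8.59 degrees, less where a joint would pass 70% of its speed; a pose out of reach is approached as far as the arm can. A call with a number of a shift or a turn outside -1 to 1 is refused whole. A call with a gripper value outside its range is refused whole. "grip" is the opening, from 0 (shut) to 1 (fully open), set as the call begins (left out, the last holds). The fingers move at their own pace and stop on an object; the grip force is fixed at half the most. Time passes only in rows, so rows that repeat a pose let the fingers close. It gives the time, the measured TCP pose, the force, the opening and the grip force at its end, in the units of the state.
- readout.read_state(): the state, without advancing time (a new reading comes with each control period).
- viewer.capture(name): name is "side" or "top"; returns (picture, depth): 480x640x3 uint8, red, green, blue; 480x640 float32, m along the optical axis (not along the pixel's ray), 0 where there is no reading.
- viewer.camera_info(name): a dict with "fx", "fy", "cx", "cy" (pixels), "R" (3x3) and "t" (3): a world point X has camera coordinates R X + t. Camera axes: x right, y down, z forward; pixel columns grow to the right and rows downward; lengths in m; the calibration is good to about 2 mm. A picture is of the moment at which its call begins. camera_info takes no time and is no camera call.
- ticket.hand_in(): hands the job in; it is judged then, once.
The state is a dict: "time_s": time; "joint_positions": joint angles; "qvel": joint speeds; "tau": joint torques, N m; "position": TCP position; "tcp_rot": TCP orientation; "force": force on the tool from outside, world axes, zero at the start; "moment": the same for the moment, N m; "opening": opening from 0.0 (shut) to 1.0 (fully open); "grasp_force": force on a finger pad.
Only numpy, scipy, OpenCV 4.12 (cv2) and the standard library are available. Lean on these libraries where they do the work, as an engineer would, in place of code of your own. Each camera call takes 0.05 s, during which the arm holds its last target. There are 200 camera calls.

## Working session

There is one attempt and no reset: what is moved stays moved. The work goes in short steps, Python scripts to look and compute and a tool call to move; the robot and the scene stay as the last step left them, time stands still between calls to the robot, and variables do not carry over. Pictures are saved under pics/ and viewed, at most 14 in all, crops included, and the job is handed in when it is done.

Besides the shell and the picture viewer there is one more tool, called as name([rows], argument=value, ...), one row to a line, values as JSON. send_rows: Moves the arm, as the interface text tells. Shifts and turns lie within -1 to 1; 1 stands for 250 mm of shift or 90 degrees of turn. Its arguments: {"type":"object","properties":{"moves":{"type":"array"},"grip":{"type":"number"}},"required":["moves"]}

```bash
mkdir -p pics; ls; python3 - <<'E'
from rig import readout, viewer
import cv2
s=readout.read_state(); print({k:(v if not hasattr(v,'round') else v) for k,v in s.items()})
for n in("top","side"):
    p,d=viewer.capture(n); cv2.imwrite(f"pics/{n}0.png",p[:,:,::-1]); c=viewer.camera_info(n); print(n,c)
E
```

```text
pics
{'time_s': 0.0, 'joint_positions': array([-8.27651263e+01,  3.02780570e+01,  8.21560106e+01,  7.42422000e-04,
        6.76887722e+01, -1.02284473e+01]), 'qvel': array([ 0.04796596, -0.00206944,  0.0509784 ,  0.02391193,  0.01610816,
       -0.03041723]), 'tau': array([-5.67322513e-04, -4.40046394e+01, -1.76589417e+01,  6.33421121e-02,
        5.82394504e-02, -1.68278493e-04]), 'position': array([ 0.18748628, -0.59545532,  0.22158346]), 'tcp_rot': array([[ 9.53910789e-01,  3.00090220e-01, -2.58111349e-04],
       [ 3.00090074e-01, -9.53908495e-01,  2.12839601e-03],
       [ 3.92496219e-04, -2.10775657e-03, -9.99997702e-01]]), 'force': array([-0.62970505, -0.35616363,  0.54405804]), 'moment': array([-0.04515744, -0.01679844,  0.00364957]), 'grasp_force': 0.0, 'opening': 1.0002317177093616}
top {'fx': 498.3140601910654, 'fy': 498.3140601910654, 'cx': 316.8837559757536, 'cy': 241.81784821770947, 'R': array([[-0.01003764, -0.99992295,  0.00730288],
       [-0.9967592 ,  0.00942241, -0.07988941],
       [ 0.07981445, -0.00808111, -0.99677698]]), 't': array([0.06444797, 0.56790679, 1.11317257])}
side {'fx': 454.04475595594283, 'fy': 454.04475595594283, 'cx': 323.3074743930533, 'cy': 236.98911772300795, 'R': array([[-0.93520613, -0.35402842,  0.00730573],
       [-0.20906181,  0.53537331, -0.81833281],
       [ 0.28580178, -0.7668372 , -0.57469822]]), 't': array([0.52218965, 0.12736765, 0.91875771])}
```

View pics/top0.png

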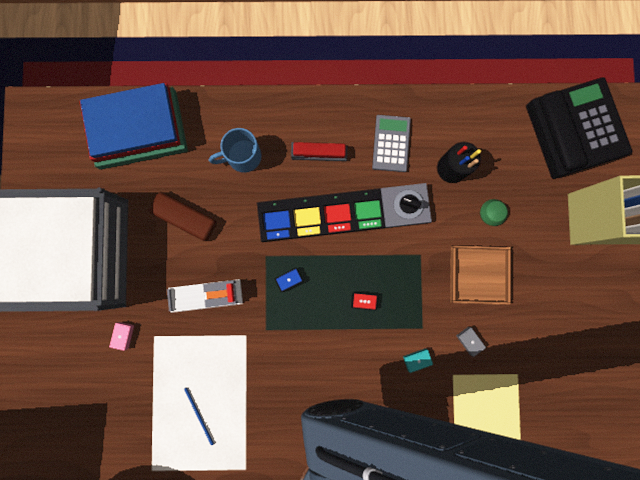

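View pics/side0.png

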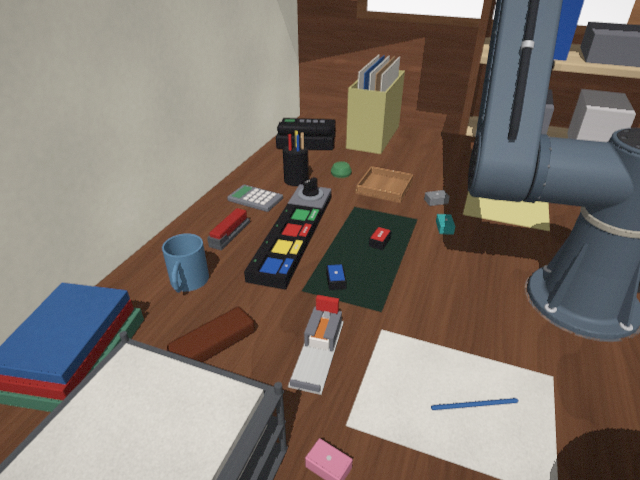

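Top view: blue pack1 is at (289,280) and red pack3 at (365,301), both on the mat. No yellow or green packs are visible. The holder is at (205,296) with its red tab at (231,292), the charger runs from (260,220) to (430,205) with the knob at (409,204), and the tray is at (481,275).

Lookalikes:
- **Other packs:** pink (121,337), turquoise (418,360), grey (472,340).
- **Bay colours:** bay floors and patches at (277,220) to (370,212).
- **Other red or blue things:** red stapler (319,151) and blue books (127,120).

I choose the two packs with dots on the mat, and will check them in a crop.

```bash
cat > h.py <<'E'
import numpy as np, cv2
from rig import readout, viewer
T=("top","side")
def cap(n):
    p,d=viewer.capture(n); return p,d
def proj(n,X):
    c=viewer.camera_info(n); q=c["R"]@np.asarray(X,float)+c["t"]; return np.array([c["fx"]*q[0]/q[2]+c["cx"],c["fy"]*q[1]/q[2]+c["cy"]])
def ray(n,uv):
    c=viewer.camera_info(n); d=c["R"].T@np.array([(uv[0]-c["cx"])/c["fx"],(uv[1]-c["cy"])/c["fy"],1]); return -c["R"].T@c["t"],d/np.linalg.norm(d)
def plane(n,uv,z):
    o,d=ray(n,uv); return o+d*(z-o[2])/d[2]
def tri(a,b):
    (o,d),(p,e)=ray("top",a),ray("side",b)
    s=np.linalg.lstsq(np.c_[d,-e],p-o,rcond=None)[0]; A,B=o+d*s[0],p+e*s[1]
    return (A+B)/2,np.linalg.norm(A-B)
HUE=dict(red=((0,8),(172,180)),blue=((105,122),),yellow=((24,34),),green=((50,75),),orange=((8,20),))
def mask(p,col,smin=150,vmin=60):
    h=cv2.cvtColor(p,cv2.COLOR_RGB2HSV); m=0
    for a,b in HUE[col]: m=m|cv2.inRange(h,(a,smin,vmin),(b,255,255))
    return m
def blobs(p,col,box=None,amin=25,**k):
    m=mask(p,col,**k)
    if box: w=np.zeros_like(m); w[box[1]:box[3],box[0]:box[2]]=1; m=m*w
    out=[]
    for c in cv2.findContours(m,cv2.RETR_EXTERNAL,cv2.CHAIN_APPROX_NONE)[0]:
        a=cv2.contourArea(c)
        if a<amin: continue
        M=cv2.moments(c); out.append((np.array([M["m10"]/a,M["m01"]/a]),a,cv2.minAreaRect(c),c))
    return out
E
python3 - <<'E'
from h import *
np.set_printoptions(precision=4,suppress=True)
t=cv2.imread("pics/top0.png")[:,:,::-1].copy(); s=cv2.imread("pics/side0.png")[:,:,::-1].copy()
for n,im,box in(("top",t,(160,180,520,350)),("side",s,(240,150,460,400))):
    for c in HUE:
        for b in blobs(im,c,box): print(n,c,b[0].round(1),b[1],[np.round(x,1).tolist() for x in b[2]])
a=cv2.resize(t[175:325,160:440],None,fx=2.8,fy=2.8,interpolation=cv2.INTER_CUBIC)
cv2.imwrite("pics/c1.png",a[:,:,::-1])
b=cv2.resize(s[160:400,240:440],None,fx=2.5,fy=2.5,interpolation=cv2.INTER_CUBIC)
cv2.imwrite("pics/c2.png",b[:,:,::-1])
E
```

```text
top red [364.5 301.1] 299.0 [[364.5, 301.0], [23.3, 14.3], 5.7]
top red [229.8 292.5] 91.0 [[229.6, 292.5], [17.5, 6.8], 82.9]
top red [338.9 227.2] 154.5 [[339.0, 227.2], [8.0, 22.7], 83.3]
top red [337.1 213. ] 411.5 [[337.2, 213.0], [17.4, 26.3], 83.7]
top red [184.2 217.4] 1198.5 [[181.5, 216.8], [61.0, 24.0], 27.6]
top blue [288.5 279.4] 290.0 [[288.5, 279.5], [13.9, 22.8], 63.4]
top blue [277.5 234.3] 145.5 [[277.5, 234.3], [7.6, 22.9], 82.9]
top blue [276.5 219.9] 402.5 [[276.4, 219.8], [17.4, 25.7], 82.9]
top yellow [308.2 230.4] 101.5 [[308.3, 230.5], [6.5, 21.1], 84.3]
top yellow [307.  216.1] 325.0 [[307.0, 216.1], [15.9, 23.2], 83.7]
top green [369.1 223.6] 113.5 [[369.3, 223.5], [6.7, 21.2], 83.7]
top green [367.3 209.3] 343.5 [[366.9, 209.4], [16.4, 24.8], 84.8]
top orange [216.5 294. ] 113.0 [[216.5, 293.9], [6.8, 19.8], 83.7]
top orange [353.5 262.2] 53616.0 [[339.5, 264.5], [169.0, 359.0], 90.0]
side red [244.9 322.7] 119.0 [[246.5, 323.0], [13.0, 26.0], 0.0]
side red [326.9 303.4] 310.5 [[326.8, 303.5], [24.5, 15.1], 11.3]
side red [380.1 233.8] 156.0 [[380.1, 233.9], [12.8, 16.9], 33.7]
side red [295.7 229.6] 254.5 [[296.0, 229.5], [13.0, 28.0], 90.0]
side red [242.6 214.7] 62.0 [[243.0, 215.5], [6.0, 15.0], 0.0]
side blue [335.5 272.4] 206.0 [[335.6, 272.2], [16.9, 14.7], 79.7]
side blue [285.8 265.6] 106.0 [[285.9, 265.5], [7.3, 18.1], 28.3]
side blue [271.  265.2] 238.0 [[271.0, 265.3], [15.8, 21.1], 31.0]
side orange [320.9 328. ] 125.5 [[320.9, 327.8], [7.9, 19.9], 18.4]
side orange [245.6 323.9] 260.5 [[246.5, 323.0], [13.0, 30.0], 0.0]
```

View pics/c1.png

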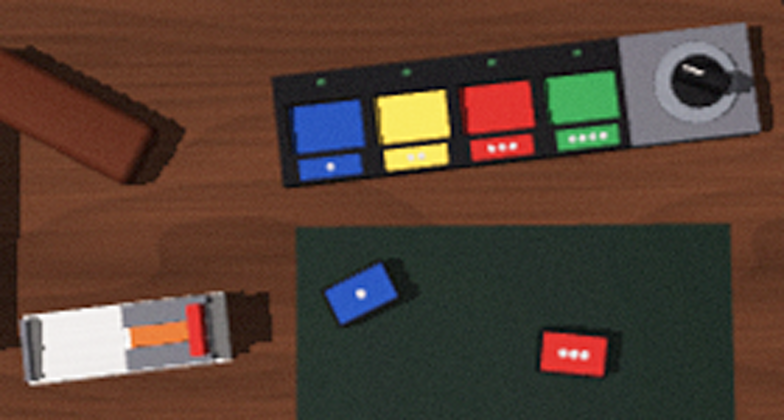

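View pics/c2.png

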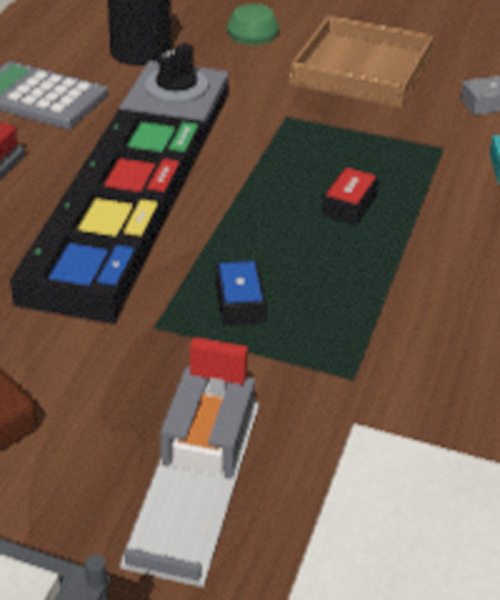

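The crops confirm pack1 (blue, 1 dot) and pack3 (red, 3 dots) on the mat. The holder's mouth points image-left (+y) and the red tab is at its right end. The knob pointer points left and up.

```bash
python3 - <<'E'
from h import *
np.set_printoptions(precision=4,suppress=True)
t=cv2.imread("pics/top0.png")[:,:,::-1].copy(); s=cv2.imread("pics/side0.png")[:,:,::-1].copy()
for n in T: print(n,"cam",ray(n,(0,0))[0])
def ax(n,r,z):
    b=cv2.boxPoints(r); e=[plane(n,b[i],z) for i in range(4)]; v=[e[1]-e[0],e[2]-e[1]]
    L=[np.linalg.norm(x) for x in v]; k=int(np.argmax(L)); return np.degrees(np.arctan2(v[k][1],v[k][0]))%180,np.array(L)*1000
B={}
for c in("blue","red"):
    tb=sorted([b for b in blobs(t,c,(255,190,430,320))],key=lambda b:-b[0][1])
    sb=sorted([b for b in blobs(s,c,(255,190,460,290),smin=120)],key=lambda b:-b[0][0])
    print(c,"top",[b[0].round(1).tolist() for b in tb],"side",[b[0].round(1).tolist() for b in sb])
    X=tri(tb[0][0],sb[0][0]); print(" pack tri",X, "plane24",plane("top",tb[0][0],.024),ax("top",tb[0][2],.024))
for c in("blue","yellow","red","green"):
    bb=sorted(blobs(t,c,(255,190,400,245),smin=100),key=lambda b:-b[0][1])
    sb=sorted(blobs(s,c,(250,190,325,290),smin=80,vmin=50),key=lambda b:-b[0][0])
    print(c,"patch",plane("top",bb[0][0],.03),"floor",plane("top",bb[1][0],.02),ax("top",bb[1][2],.02), "tri",[ (tri(bb[i][0],sb[i][0])) for i in range(min(2,len(sb)))],len(sb))
r=[b for b in blobs(t,"red",(220,275,250,310))][0]; rs=[b for b in blobs(s,"red",(310,290,345,320))][0]
print("tab", tri(r[0],rs[0]),plane("top",r[0],.069),ax("top",r[2],.069))
o=blobs(t,"orange",(200,280,228,305))[0]; os=blobs(s,"orange",(305,310,335,350))[0]
print("orange",tri(o[0],os[0]),plane("top",o[0],.028),ax("top",o[2],.028))
# pens top, pencup
for q in((475,150),(460,163),(470,158)): print("pen",plane("top",q,.13),plane("top",q,.1))
for q in((481,275),): print("tray",plane("top",q,.026))
print("pen side",[ (tri((475,150),(u,v))) for u,v in((298,134),(306,135),(290,137))])
E
python3 - <<'E'
import cv2
t=cv2.imread("pics/top0.png"); s=cv2.imread("pics/side0.png")
import numpy as np
a=cv2.resize(t[175:235,380:440],(480,480),interpolation=cv2.INTER_CUBIC); a=cv2.convertScaleAbs(a,alpha=1.6,beta=20)
b=cv2.resize(s[170:210,290:330],(320,320),interpolation=cv2.INTER_CUBIC); b=cv2.convertScaleAbs(b,alpha=1.6,beta=20)
c=np.zeros((480,800,3),np.uint8); c[:,:480]=a; c[:320,480:]=b; cv2.imwrite("pics/c3.png",c)
E
```

```text
top cam [0.4779 0.0681 1.1545]
side cam [0.2524 0.8212 0.6284]
blue top [[288.5, 279.4], [277.5, 234.3], [276.5, 219.9]] side [[335.8, 272.3], [275.9, 265.4]]
 pack tri (array([0.4837, 0.124 , 0.0231]), np.float64(0.00013124066586889875)) plane24 [0.4836 0.1239 0.024 ] (np.float64(116.02093776876939), array([51.4861, 31.3632]))
red top [[364.5, 301.1], [338.9, 227.2], [337.1, 213.0]] side [[380.0, 233.9], [295.9, 229.6]]
 pack tri (array([ 0.4336, -0.0473,  0.0228]), np.float64(0.0008156847267189167)) plane24 [ 0.4333 -0.0473  0.024 ] (np.float64(83.73312360912958), array([32.1502, 52.5859]))
blue patch [0.5859 0.148  0.03  ] floor [0.6199 0.1502 0.02  ] (np.float64(95.88371194207728), array([59.7191, 40.7867])) tri [(array([0.596 , 0.1523, 0.0287]), np.float64(0.021480334767033576))] 1
yellow patch [0.5937 0.0786 0.03  ] floor [0.6278 0.0807 0.02  ] (np.float64(95.882879620885), array([53.2419, 36.7481])) tri [(array([0.604 , 0.0827, 0.0285]), np.float64(0.021734353935953923))] 1
red patch [0.6006 0.0087 0.03  ] floor [0.6344 0.0115 0.02  ] (np.float64(95.88391528089896), array([60.
[... 331 characters left out ...]
9]), np.float64(0.0005162895087827832)) [0.4565 0.2489 0.069 ] (np.float64(7.331816246962717), array([14.7443, 37.7524]))
orange (array([0.4538, 0.286 , 0.0274]), np.float64(0.002264573952046823)) [0.4527 0.2855 0.028 ] (np.float64(95.74917209602371), array([44.2716, 15.3317]))
pen [ 0.75   -0.2739  0.13  ] [ 0.758 -0.284  0.1  ]
pen [ 0.7226 -0.2415  0.13  ] [ 0.7298 -0.2506  0.1   ]
pen [ 0.7331 -0.2628  0.13  ] [ 0.7405 -0.2725  0.1   ]
tray [ 0.4893 -0.3121  0.026 ]
pen side [(array([ 0.7432, -0.273 ,  0.1376]), np.float64(0.009947984542317974)), (array([ 0.7326, -0.2763,  0.1368]), np.float64(0.032300027797295905)), (array([ 0.7568, -0.2737,  0.1251]), np.float64(0.011351495815346876))]
```

View pics/c3.png

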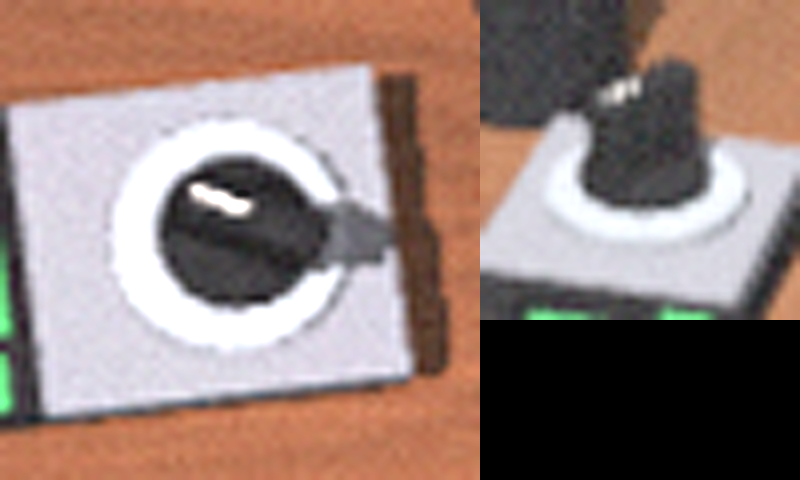

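The knob's pointer points left and up, at crop (190,185)–(250,210), so about 67° in world yaw and q≈2.07. Disc centre is at pixel (409,204).

```bash
cat >> h.py <<'E'
from scipy.spatial.transform import Rotation as Ro
np.set_printoptions(precision=4,suppress=True)
def Rt(yaw):
    c,s=np.cos(np.radians(yaw)),np.sin(np.radians(yaw)); return np.array([[c,s,0],[s,-c,0],[0,0,-1.]])
def plan(pos,yaw,yref=None):
    s=readout.read_state(); R=s["tcp_rot"]; d=R.T@(np.asarray(pos)-s["position"])/.25
    r=Ro.from_matrix(R.T@Rt(yaw)).as_rotvec(degrees=True)/90
    print("t",round(s["time_s"],2),"p",s["position"],"yaw",round(float(np.degrees(np.arctan2(R[1,0],R[0,0]))),1),"j6",round(s["joint_positions"][5],1),"F",s["force"].round(1),"op",round(s["opening"],3),"gf",round(s["grasp_force"],1))
    print("shift",d.round(3),"rot",r.round(3))
E
python3 - <<'E'
from h import *
t=cv2.imread("pics/top0.png")[:,:,::-1].copy(); s=cv2.imread("pics/side0.png")[:,:,::-1].copy()
g=cv2.cvtColor(t,cv2.COLOR_RGB2GRAY); 
for th in(115,130,150,170): 
    m=(g[185:225,390:428]>th).astype(np.uint8); c=max(cv2.findContours(m,cv2.RETR_EXTERNAL,cv2.CHAIN_APPROX_NONE)[0],key=cv2.contourArea); e=cv2.fitEllipse(c) ; print(th,e, plane("top",(e[0][0]+390,e[0][1]+185),.044))
k=plane("top",(409,204.1),.044); print("knob",k)
for q in((190,185),(250,210)): print(plane("top",(380+q[0]/8,175+q[1]/8),.074))
b1=np.array([.6193,.1502]);u=np.array([b1-[.6417,-.0582]])[0];u/=np.linalg.norm(u);w=np.array([u[1],-u[0]]);print("charger u",u,"knob along/across from bay4",(k[:2]-[.6417,-.0582])@u,(k[:2]-b1)@w)
print("bay1 tri",tri((276.5,219.9),(271,265.2)),"patch",tri((277.5,234.3),(285.8,265.6)))
plan([k[0],k[1],.15],67)
E
```

```text
115 ((17.7049617767334, 19.73193359375), (39.15821075439453, 42.51647186279297), 28.386531829833984) [ 0.6486 -0.1463  0.044 ]
130 ((18.06878662109375, 18.786540985107422), (26.01837921142578, 26.96711540222168), 109.56513977050781) [ 0.6508 -0.1472  0.044 ]
150 ((18.4090633392334, 19.11005401611328), (24.83272933959961, 26.00822639465332), 90.40272521972656) [ 0.65   -0.1479  0.044 ]
170 ((18.0, 14.5), (3.2612801265645912e-18, 1.0), 0.0) [ 0.6605 -0.1473  0.044 ]
knob [ 0.65   -0.1492  0.044 ]
[ 0.6587 -0.1322  0.074 ]
[ 0.6517 -0.1485  0.074 ]
charger u [-0.1069  0.9943] knob along/across from bay4 -0.0914206708923201 -0.0014305198791245619
bay1 tri (array([0.6201, 0.1509, 0.0224]), np.float64(0.0009435120680397603)) patch (array([0.5864, 0.1483, 0.0292]), np.float64(0.0009923954495624863))
t 0.1 p [ 0.1875 -0.5955  0.2217] yaw 17.5 j6 -10.2 F [-0.7 -0.1 -0.1] op 1.003 gf 0.0
shift [ 2.301 -1.147  0.29 ] rot [-0.001 -0.001 -0.55 ]
```

send_rows([
  [0.77, -0.38, 0, 0, 0, 0],
  [0.77, -0.38, 0, 0, 0, 0],
  [0.77, -0.38, 0, 0, 0, 0],
  [0.77, -0.38, 0, 0, 0, 0],
  [0.77, -0.38, 0, 0, 0, 0],
  [0.77, -0.38, 0, 0, 0, 0],
], grip=1)

```text
time_s: 0.7
position: [0.344, -0.4458, 0.2223]
tcp_rot: [[0.953, 0.304, -0.001], [0.304, -0.953, 0.001], [-0.0, -0.001, -1.0]]
force: [-0.8, -0.1, 0.2]
opening: 0.998
grasp_force: 0.0
```

send_rows([
  [0.77, -0.38, 0, 0, 0, 0],
  [0.77, -0.38, 0, 0, 0, 0],
  [0.77, -0.38, 0, 0, 0, 0],
  [0.77, -0.38, 0, 0, 0, 0],
  [0.77, -0.38, 0, 0, 0, 0],
  [0.77, -0.38, 0, 0, 0, 0],
])

```text
time_s: 1.3
position: [0.4985, -0.2995, 0.2223]
tcp_rot: [[0.953, 0.302, -0.0], [0.302, -0.953, -0.001], [-0.0, 0.001, -1.0]]
force: [0.0, -0.4, 0.9]
opening: 0.998
grasp_force: 0.0
```

send_rows([
  [0.76, -0.38, 0, 0, 0, -0.55],
  [0.76, -0.38, 0, 0, 0, -0.55],
  [0.76, -0.38, 0, 0, 0, -0.55],
  [0.76, -0.38, 0, 0, 0, -0.55],
  [0.76, -0.38, 0, 0, 0, -0.55],
  [0.76, -0.38, 0, 0, 0, -0.55],
  [0.76, -0.38, 0, 0, 0, -0.55],
])

```text
time_s: 2.0
position: [0.65, -0.1544, 0.222]
tcp_rot: [[0.393, 0.919, -0.001], [0.919, -0.393, -0.001], [-0.001, -0.001, -1.0]]
force: [-0.1, 0.0, -0.3]
opening: 0.998
grasp_force: 0.0
```

```bash
python3 - <<'E'
from h import *
plan([.651,-.148,.049],67)
E
```

```text
t 2.0 p [ 0.65   -0.1544  0.222 ] yaw 66.8 j6 0.3 F [-0.1  0.  -0.3] op 0.998 gf 0.0
shift [ 0.026 -0.006  0.692] rot [-0.     0.001 -0.002]
```

send_rows([
  [0.026, -0.006, 0.2, 0, 0, 0],
  [0.026, -0.006, 0.4, 0, 0, 0],
  [0.026, -0.006, 0.55, 0, 0, 0],
  [0.026, -0.006, 0.65, 0, 0, 0],
  [0.026, -0.006, 0.69, 0, 0, 0],
  [0.026, -0.006, 0.69, 0, 0, 0],
], grip=0.5)

```text
time_s: 2.6
position: [0.6503, -0.1469, 0.0486]
tcp_rot: [[0.395, 0.919, -0.003], [0.919, -0.395, 0.001], [-0.0, -0.003, -1.0]]
force: [0.8, -0.7, 0.3]
opening: 0.554
grasp_force: 0.0
```

send_rows([
  [0, 0, 0, 0, 0, 0],
  [0, 0, 0, 0, 0, 0],
  [0, 0, 0, 0, 0, 0],
  [0, 0, 0, 0, 0, 0],
  [0, 0, 0, 0, 0, 0],
  [0, 0, 0, 0, 0, 0],
  [0, 0, 0, 0, 0, 0],
], grip=0)

```text
time_s: 3.3
position: [0.6537, -0.1459, 0.0513]
tcp_rot: [[0.391, 0.92, 0.004], [0.92, -0.391, -0.002], [0.0, 0.005, -1.0]]
force: [3.2, -1.4, 4.0]
opening: 0.16
grasp_force: 30.0
```

send_rows([
  [0, 0.012, 0, 0, 0, 0],
  [0, 0.012, 0, 0, 0, -0.07],
  [0, 0.012, 0, 0, 0, -0.15],
  [0, 0.012, 0, 0, 0, -0.23],
  [0, 0.012, 0, 0, 0, -0.31],
  [0, 0.012, 0, 0, 0, -0.39],
  [0, 0.012, 0, 0, 0, -0.47],
  [0, 0.012, 0, 0, 0, -0.55],
  [0, 0.012, 0, 0, 0, -0.63],
  [0, 0.012, 0, 0, 0, -0.7],
  [0, 0.012, 0, 0, 0, -0.7],
])

```text
time_s: 4.4
position: [0.6511, -0.1463, 0.0512]
tcp_rot: [[-0.644, 0.765, -0.007], [0.765, 0.644, 0.0], [0.005, -0.005, -1.0]]
force: [-6.8, -1.5, 11.2]
opening: 0.157
grasp_force: 30.0
```

```bash
python3 - <<'E'
from h import *
s=readout.read_state(); print(s["moment"],s["joint_positions"][[0,5]])
plan([.653,-.147,.049],188)
E
```

```text
[-0.3206  0.8722  0.0272] [-22.1785 -62.1988]
t 4.4 p [ 0.6511 -0.1463  0.0512] yaw 130.1 j6 -62.2 F [-6.8 -1.5 11.2] op 0.157 gf 30.0
shift [-0.007  0.004  0.009] rot [-0.001 -0.005 -0.643]
```

send_rows([
  [0.008, -0.009, -0.01, 0, 0, 0],
  [0.008, -0.009, -0.01, 0, 0, -0.08],
  [0.008, -0.009, -0.01, 0, 0, -0.16],
  [0.008, -0.009, -0.01, 0, 0, -0.24],
  [0.008, -0.009, -0.01, 0, 0, -0.32],
  [0.008, -0.009, -0.01, 0, 0, -0.4],
  [0.008, -0.009, -0.01, 0, 0, -0.48],
  [0.008, -0.009, -0.01, 0, 0, -0.55],
  [0.008, -0.009, -0.01, 0, 0, -0.6],
  [0.008, -0.009, -0.01, 0, 0, -0.64],
])

```text
time_s: 5.4
position: [0.65, -0.1485, 0.0514]
tcp_rot: [[-0.991, -0.134, -0.003], [-0.134, 0.991, -0.003], [0.004, -0.002, -1.0]]
force: [-1.5, -8.2, -2.1]
opening: 0.162
grasp_force: 30.0
```

```bash
python3 - <<'E'
from h import *
s=readout.read_state(); print(s["moment"],s["joint_positions"][[0,5]])
plan([.653,-.147,.049],190)
E
```

```text
[-1.3294  0.0845 -0.6204] [ -22.3558 -119.8762]
t 5.4 p [ 0.65   -0.1485  0.0514] yaw -172.3 j6 -119.9 F [-1.5 -8.2 -2.1] op 0.162 gf 30.0
shift [-0.013  0.004  0.009] rot [-0.001 -0.002 -0.026]
```

send_rows([
  [0, 0, 0, 0, 0, 0.015],
  [0, 0, 0, 0, 0, 0.015],
  [0, 0, 0, 0, 0, 0.015],
])

```text
time_s: 5.7
position: [0.6499, -0.1485, 0.0513]
tcp_rot: [[-0.994, -0.109, -0.003], [-0.109, 0.994, -0.003], [0.004, -0.002, -1.0]]
force: [0.4, -7.0, -2.1]
opening: 0.157
grasp_force: 30.0
```

send_rows([
  [0, 0, 0, 0, 0, 0.015],
  [0, 0, 0, 0, 0, 0.015],
  [0, 0, 0, 0, 0, 0.015],
  [0, 0, 0, 0, 0, 0.015],
  [0, 0, -0.2, 0, 0, 0.015],
  [0, 0, -0.4, 0, 0, 0.015],
  [0, 0, -0.6, 0, 0, 0.015],
], grip=0.6)

```text
time_s: 6.4
position: [0.651, -0.1455, 0.2035]
tcp_rot: [[-0.996, -0.085, -0.002], [-0.085, 0.996, 0.001], [0.002, 0.001, -1.0]]
force: [1.2, -0.2, -0.4]
opening: 0.591
grasp_force: 0.0
```

```bash
python3 - <<'E'
from h import *
# tab push: holder yaw from orange strip/charger; plan approach
s=readout.read_state(); print(s["moment"],s["joint_positions"])
plan([.4579,.19,.2],95.75)
plan([.4579,.19,.2],5.75)
p,d=cap("top"); q,_=cap("side")
a=cv2.resize(p[175:235,380:440],(480,480),interpolation=cv2.INTER_CUBIC)
b=cv2.resize(q[165:210,285:330],(320,320),interpolation=cv2.INTER_CUBIC)
c=np.zeros((480,800,3),np.uint8); c[:,:480]=a; c[:320,480:]=b; cv2.imwrite("pics/c4.png",cv2.convertScaleAbs(c,alpha=1.6,beta=20)[:,:,::-1])
E
```

```text
[ 0.0415 -0.1798  0.061 ] [ -22.1867   34.711    76.5841    0.0251   68.825  -117.0973]
t 6.4 p [ 0.651  -0.1455  0.2035] yaw -175.1 j6 -117.1 F [ 1.2 -0.2 -0.4] op 0.591 gf 0.0
shift [0.655 1.403 0.017] rot [-0.    -0.001  0.991]
t 6.4 p [ 0.651  -0.1455  0.2035] yaw -175.1 j6 -117.1 F [ 1.2 -0.2 -0.4] op 0.591 gf 0.0
shift [0.655 1.403 0.017] rot [-0.002 -0.001  1.991]
```

View pics/c4.png

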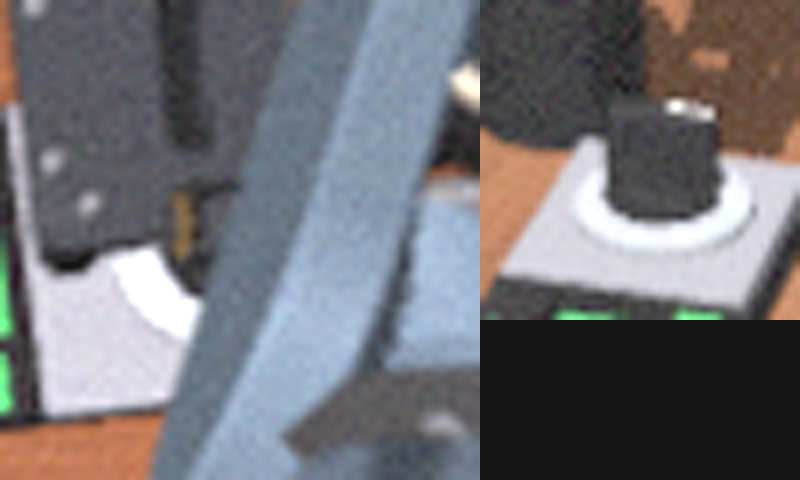

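send_rows([
  [0.32, 0.755, 0, 0, 0, 0],
  [0.32, 0.755, 0, 0, 0, 0],
  [0.32, 0.755, 0, 0, 0, 0],
  [0.32, 0.755, 0, 0, 0, 0],
  [0.32, 0.755, 0, 0, 0, 0],
  [0.32, 0.755, 0, 0, 0, 0],
], grip=0)

```text
time_s: 7.1
position: [0.5548, 0.0367, 0.2026]
tcp_rot: [[-0.996, -0.088, -0.0], [-0.088, 0.996, -0.0], [0.0, 0.0, -1.0]]
force: [0.6, -0.5, 0.2]
opening: 0.138
grasp_force: 0.0
```

send_rows([
  [0.32, 0.755, 0, 0, 0, 0.99],
  [0.32, 0.755, 0, 0, 0, 0.99],
  [0.32, 0.755, 0, 0, 0, 0.99],
  [0.32, 0.755, 0, 0, 0, 0.99],
  [0.32, 0.755, 0, 0, 0, 0.99],
  [0.32, 0.755, 0, 0, 0, 0.99],
  [0.32, 0.755, 0, 0, 0, 0.99],
  [0.32, 0.755, 0, 0, 0, 0.99],
  [0.32, 0.755, 0, 0, 0, 0.99],
  [0.32, 0.755, 0, 0, 0, 0.99],
  [0.32, 0.755, 0, 0, 0, 0.99],
  [0.32, 0.755, 0, 0, 0, 0.99],
])

```text
time_s: 8.3
position: [0.4619, 0.2154, 0.2025]
tcp_rot: [[-0.099, 0.995, 0.001], [0.995, 0.099, -0.0], [-0.0, 0.001, -1.0]]
force: [0.3, 0.2, 0.5]
opening: 0.005
grasp_force: 0.0
```

```bash
python3 - <<'E'
from h import *
plan([.460,.217,.052],96)
p,d=cap("top")
c=np.zeros((480,800,3),np.uint8); c[:,:480]=cv2.resize(p[175:235,380:440],(480,480),interpolation=cv2.INTER_CUBIC)
c[:320,480:]=cv2.resize(p[250:330,200:280],(320,320))
cv2.imwrite("pics/c5.png",cv2.convertScaleAbs(c,alpha=1.6,beta=20)[:,:,::-1])
E
```

```text
t 8.3 p [0.4619 0.2154 0.2025] yaw 95.7 j6 6.8 F [0.3 0.2 0.5] op 0.005 gf 0.0
shift [ 0.007 -0.008  0.602] rot [ 0.001  0.    -0.004]
```

View pics/c5.png

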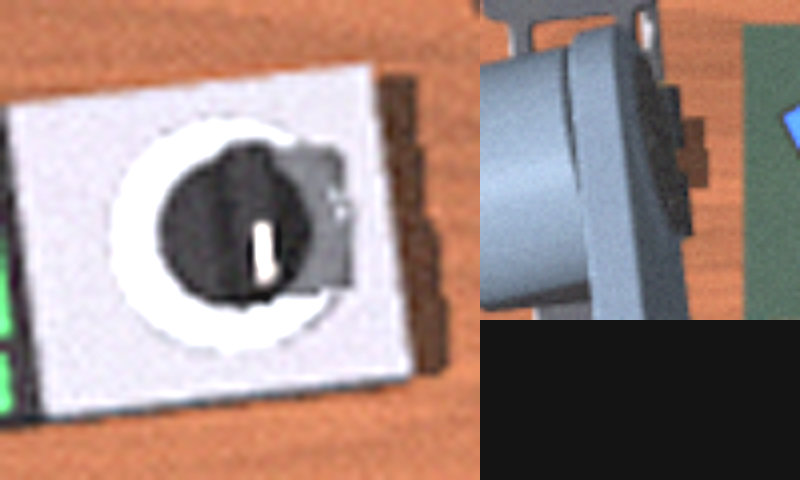

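The knob pointer now points down along the charger's -x, so it is off. Next is the tab push.

send_rows([
  [0.007, -0.008, 0.2, 0, 0, 0],
  [0.007, -0.008, 0.4, 0, 0, 0],
  [0.007, -0.008, 0.55, 0, 0, 0],
  [0.007, -0.008, 0.6, 0, 0, 0],
  [0.007, -0.008, 0.6, 0, 0, 0],
  [0.047, -0.008, 0.6, 0, 0, 0],
  [0.087, -0.008, 0.6, 0, 0, 0],
  [0.107, -0.008, 0.6, 0, 0, 0],
  [0.127, -0.008, 0.6, 0, 0, 0],
])

```text
time_s: 9.25
position: [0.4563, 0.2485, 0.0542]
tcp_rot: [[-0.102, 0.995, 0.004], [0.995, 0.102, 0.0], [-0.0, 0.004, -1.0]]
force: [0.7, -3.2, 2.6]
opening: 0.004
grasp_force: 1.9
```

```bash
python3 - <<'E'
from h import *
plan([.460,.217,.052],96)
E
```

```text
t 9.25 p [0.4563 0.2485 0.0542] yaw 95.9 j6 10.5 F [ 0.7 -3.2  2.6] op 0.004 gf 1.9
shift [-0.127  0.002  0.009] rot [ 0.003  0.    -0.002]
```

send_rows([
  [0.04, 0, 0, 0, 0, 0],
  [0.08, 0, 0, 0, 0, 0],
  [0.12, 0, 0, 0, 0, 0],
  [0.15, 0, 0, 0, 0, 0],
  [0.18, 0, 0, 0, 0, 0],
  [0.2, 0, 0, 0, 0, 0],
  [0.21, 0, 0, 0, 0, 0],
  [0.22, 0, 0, 0, 0, 0],
  [0.22, 0, 0, 0, 0, 0],
])

```text
time_s: 10.15
position: [0.4505, 0.2983, 0.0539]
tcp_rot: [[-0.106, 0.994, 0.002], [0.994, 0.106, -0.008], [-0.008, 0.001, -1.0]]
force: [4.9, -20.1, 7.5]
opening: 0.007
grasp_force: 10.4
```

send_rows([
  [0, 0, 0, 0, 0, 0],
  [-0.05, 0, 0, 0, 0, 0],
  [-0.1, 0, 0, 0, 0, 0],
  [-0.16, 0, 0, 0, 0, 0],
  [-0.24, 0, 0, 0, 0, 0],
  [-0.34, 0, 0, 0, 0, 0],
  [-0.38, 0, -0.1, 0, 0, 0],
  [-0.4, 0, -0.3, 0, 0, 0],
  [-0.5, 0, -0.5, 0, 0, 0],
  [-0.9, 0, -0.6, 0, 0, 0],
  [-1, 0, -0.6, 0, 0, 0],
  [-1, 0, -0.6, 0, 0, 0],
])

```text
time_s: 11.35
position: [0.4747, 0.0518, 0.2038]
tcp_rot: [[-0.099, 0.995, 0.002], [0.995, 0.099, 0.001], [0.0, 0.002, -1.0]]
force: [0.0, 0.5, 0.4]
opening: 0.008
grasp_force: 0.0
```

```bash
python3 - <<'E'
from h import *
p,d=cap("top"); q,_=cap("side")
c=np.zeros((420,800,3),np.uint8); c[:400,:400]=cv2.resize(p[240:340,150:250],(400,400),interpolation=cv2.INTER_CUBIC)
c[:400,400:]=cv2.resize(q[290:390,270:370],(400,400),interpolation=cv2.INTER_CUBIC)
cv2.imwrite("pics/c6.png",c[:,:,::-1])
for n,im,box in(("top",p,(150,270,240,320)),("side",q,(270,300,370,390))):
    for b in blobs(im,"orange",box): print(n,b[0],b[1],b[2])
for n,im,box in(("top",p,(255,240,440,330)),("side",q,(320,210,400,300))):
    for c in("blue","red"):
        for b in blobs(im,c,box): print(n,c,b[0],b[1])
plan([.45,.34,.2],5.9)
E
```

```text
top [192.6336 312.5346] 988.0 ((194.5, 309.0), (20.0, 89.0), 90.0)
top [189.806 297.397] 222.5 ((189.7772979736328, 297.3297119140625), (12.09298038482666, 21.146194458007812), 82.40535736083984)
top [197.9612 276.4147] 868.5 ((202.5, 279.0), (18.0, 73.0), 90.0)
side [312.6733 354.1391] 326.0 ((312.54998779296875, 353.8500061035156), (16.127614974975586, 24.033308029174805), 18.434947967529297)
top red [373.2135 301.8984] 64.0
side blue [335.5717 272.4042] 207.0
side red [326.8554 297.6386] 41.5
side red [380.016  233.8109] 156.0
t 11.45 p [0.4756 0.0509 0.2036] yaw 95.5 j6 -12.8 F [-0.2  0.  -0.5] op 0.004 gf 0.0
shift [1.161 0.008 0.014] rot [ 0.002 -0.001  0.995]
```

View pics/c6.png

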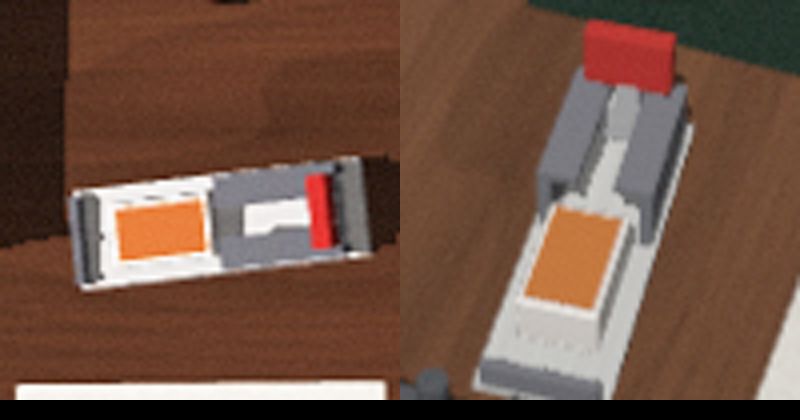

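The pack is out on the plate, orange top at top-view pixel (190,297) and side-view (313,354). The slide is back.

```bash
python3 - <<'E'
from h import *
X=tri((189.806,297.397),(312.67,354.14)); print(X,plane("top",(189.806,297.397),.028))
P=X[0]; plan([P[0],P[1],.1],95.8)
E
```

```text
(array([0.4462, 0.3459, 0.0264]), np.float64(0.0011858672298062736)) [0.4457 0.3453 0.028 ]
t 11.45 p [0.4756 0.0509 0.2036] yaw 95.5 j6 -12.8 F [-0.2  0.  -0.5] op 0.004 gf 0.0
shift [ 1.186 -0.006  0.414] rot [ 0.002  0.    -0.004]
```

send_rows([
  [1, -0.006, 0, 0, 0, 0],
  [1, -0.006, 0, 0, 0, 0],
  [1, -0.006, 0, 0, 0, 0],
  [1, -0.006, 0, 0, 0, 0],
  [1, -0.006, 0, 0, 0, 0],
  [1, -0.006, 0, 0, 0, 0],
], grip=1)

```text
time_s: 12.05
position: [0.4453, 0.3088, 0.2021]
tcp_rot: [[-0.108, 0.994, -0.001], [0.994, 0.108, 0.004], [0.004, -0.0, -1.0]]
force: [-0.5, -1.0, -0.3]
opening: 0.465
grasp_force: 0.0
```

send_rows([
  [0.185, 0, 0, 0, 0, 0],
  [0.185, 0, 0.2, 0, 0, 0],
  [0.185, 0, 0.4, 0, 0, 0],
  [0.185, 0, 0.4, 0, 0, 0],
])

```text
time_s: 12.45
position: [0.4365, 0.3456, 0.0951]
tcp_rot: [[-0.101, 0.995, -0.017], [0.995, 0.101, -0.008], [-0.006, -0.018, -1.0]]
force: [-1.3, 0.1, 0.4]
opening: 0.83
grasp_force: 0.0
```

```bash
python3 - <<'E'
from h import *
plan([.446,.3455,.010],95.8)
E
```

```text
t 12.45 p [0.4365 0.3456 0.0951] yaw 95.8 j6 21.0 F [-1.3  0.1  0.4] op 0.83 gf 0.0
shift [-0.002  0.044  0.34 ] rot [-0.011  0.004  0.   ]
```

send_rows([
  [0, 0, 0, 0, 0, 0],
  [0, 0, 0, 0, 0, 0],
  [0, 0, 0, 0, 0, 0],
])

```text
time_s: 12.75
position: [0.4451, 0.349, 0.1057]
tcp_rot: [[-0.1, 0.995, 0.005], [0.995, 0.1, 0.003], [0.002, 0.006, -1.0]]
force: [0.3, -0.1, 0.4]
opening: 0.987
grasp_force: 0.0
```

```bash
python3 - <<'E'
from h import *
plan([.446,.3455,.010],95.8)
E
```

```text
t 12.75 p [0.4451 0.349  0.1057] yaw 95.7 j6 21.0 F [ 0.3 -0.1  0.4] op 0.987 gf 0.0
shift [-0.015 -0.     0.383] rot [ 0.004 -0.001 -0.001]
```

send_rows([
  [-0.015, 0, 0.1, 0, 0, 0],
  [-0.015, 0, 0.2, 0, 0, 0],
  [-0.015, 0, 0.28, 0, 0, 0],
  [-0.015, 0, 0.33, 0, 0, 0],
  [-0.015, 0, 0.36, 0, 0, 0],
  [-0.015, 0, 0.38, 0, 0, 0],
  [-0.015, 0, 0.38, 0, 0, 0],
  [-0.015, 0, 0.38, 0, 0, 0],
])

```text
time_s: 13.55
position: [0.4441, 0.3449, 0.0082]
tcp_rot: [[-0.1, 0.995, 0.001], [0.995, 0.1, 0.001], [0.001, 0.001, -1.0]]
force: [0.0, 1.5, -0.4]
opening: 1.002
grasp_force: 0.0
```

send_rows([
  [0, 0, 0, 0, 0, 0],
  [0, 0, 0, 0, 0, 0],
  [0, 0, 0, 0, 0, 0],
  [0, 0, 0, 0, 0, 0],
  [0, 0, 0, 0, 0, 0],
  [0, 0, 0, 0, 0, 0],
  [0, 0, 0, 0, 0, 0],
  [0, 0, 0, 0, 0, 0],
], grip=0)

```text
time_s: 14.35
position: [0.4438, 0.3446, 0.0075]
tcp_rot: [[-0.1, 0.995, 0.0], [0.995, 0.1, 0.0], [0.0, 0.0, -1.0]]
force: [0.7, 0.1, -0.3]
opening: 0.412
grasp_force: 30.0
```

send_rows([
  [0, 0, -0.05, 0, 0, 0],
  [0, 0, -0.12, 0, 0, 0],
  [0, 0, -0.25, 0, 0, 0],
  [0, 0, -0.4, 0, 0, 0],
  [0, 0, -0.55, 0, 0, 0],
  [0, 0, -0.65, 0, 0, 0],
  [0, 0, -0.7, 0, 0, 0],
  [0, 0, -0.7, 0, 0, 0],
])

```text
time_s: 15.15
position: [0.4443, 0.345, 0.1846]
tcp_rot: [[-0.1, 0.995, 0.004], [0.995, 0.1, 0.002], [0.001, 0.004, -1.0]]
force: [-0.2, 0.6, -1.5]
opening: 0.408
grasp_force: 30.0
```

send_rows([
  [-0.05, 0, 0, 0, 0, 0],
  [-0.15, 0, 0, 0, 0, 0],
  [-0.3, 0, 0, 0, 0, 0],
  [-0.45, 0, 0, 0, 0, 0],
  [-0.6, 0, 0, 0, 0, 0],
  [-0.75, 0, 0, 0, 0, 0],
  [-0.9, 0, 0, 0, 0, 0],
  [-1, 0, 0, 0, 0, 0],
])

```text
time_s: 15.95
position: [0.467, 0.0929, 0.1806]
tcp_rot: [[-0.099, 0.995, -0.005], [0.995, 0.099, -0.001], [-0.0, -0.005, -1.0]]
force: [-0.3, 0.4, -0.5]
opening: 0.409
grasp_force: 30.0
```

send_rows([
  [-0.15, 0, 0, 0, 0, 0],
  [-0.3, 0, 0, 0, 0, 0],
  [-0.45, 0, 0, 0, 0, 0],
  [-0.6, 0, 0, 0, 0, 0],
  [-0.75, 0, 0, 0, 0, 0],
  [-0.9, 0, 0, 0, 0, 0],
  [-1, -0.04, 0, 0, 0, 0],
])

```text
time_s: 16.65
position: [0.4835, -0.1569, 0.1807]
tcp_rot: [[-0.099, 0.995, -0.002], [0.995, 0.099, 0.0], [0.0, -0.002, -1.0]]
force: [-0.4, -1.7, -0.6]
opening: 0.408
grasp_force: 30.0
```

send_rows([
  [-0.15, 0, 0, 0, 0, 0],
  [-0.3, -0.02, 0, 0, 0, 0],
  [-0.42, -0.04, 0, 0, 0, 0],
  [-0.52, -0.04, 0, 0, 0, 0],
  [-0.59, -0.04, 0, 0, 0, 0],
  [-0.63, -0.04, 0, 0, 0, 0],
  [-0.63, -0.04, 0, 0, 0, 0],
  [-0.63, -0.04, 0, 0, 0, 0],
  [-0.63, -0.04, 0, 0, 0, 0],
])

```text
time_s: 17.55
position: [0.4894, -0.31, 0.1823]
tcp_rot: [[-0.102, 0.995, -0.001], [0.995, 0.102, 0.001], [0.001, -0.001, -1.0]]
force: [-0.6, -0.4, -1.3]
opening: 0.409
grasp_force: 30.0
```

```bash
python3 - <<'E'
from h import *
plan([.489,-.312,.011],95.8)
E
```

```text
t 17.55 p [ 0.4894 -0.31    0.1823] yaw 95.8 j6 -49.3 F [-0.6 -0.4 -1.3] op 0.409 gf 30.0
shift [-0.009 -0.002  0.685] rot [-0.001 -0.001  0.   ]
```

send_rows([
  [0, 0, 0.15, 0, 0, 0],
  [0, 0, 0.3, 0, 0, 0],
  [0, 0, 0.45, 0, 0, 0],
  [0, 0, 0.56, 0, 0, 0],
  [0, 0, 0.63, 0, 0, 0],
  [0, 0, 0.67, 0, 0, 0],
  [0, 0, 0.69, 0, 0, 0],
  [0, 0, 0.69, 0, 0, 0],
  [0, 0, 0.69, 0, 0, 0],
])

```text
time_s: 18.45
position: [0.4904, -0.312, 0.011]
tcp_rot: [[-0.101, 0.995, 0.001], [0.995, 0.101, -0.001], [-0.001, 0.001, -1.0]]
force: [-0.7, 0.5, -1.6]
opening: 0.413
grasp_force: 30.0
```

send_rows([
  [0, 0, 0, 0, 0, 0],
  [0, 0, 0, 0, 0, 0],
  [0, 0, 0, 0, 0, 0],
  [0, 0, 0, 0, 0, 0],
  [0, 0, -0.1, 0, 0, 0],
  [0, 0, -0.25, 0, 0, 0],
  [0, 0, -0.4, 0, 0, 0],
  [0, 0, -0.6, 0, 0, 0],
  [0, 0, -0.7, 0, 0, 0],
  [0, 0, -0.7, 0, 0, 0],
], grip=0.65)

```text
time_s: 19.45
position: [0.4919, -0.3136, 0.1898]
tcp_rot: [[-0.101, 0.995, 0.007], [0.995, 0.101, -0.007], [-0.008, 0.007, -1.0]]
force: [0.8, 0.1, 0.2]
opening: 0.65
grasp_force: 0.0
```

```bash
cat > look.py <<'E'
from h import *
import sys
p,_=cap("top"); q,_=cap("side")
cv2.imwrite("pics/top_l.png",p[:,:,::-1]); cv2.imwrite("pics/side_l.png",q[:,:,::-1])
for c in("blue","red"):
    a=[b for b in blobs(p,c,(255,245,440,335),amin=150)]; s=[b for b in blobs(q,c,(325,205,400,300),amin=100)]
    for b in a:
        r=cv2.boxPoints(b[2]); e=[plane("top",x,.024)[:2] for x in r]; v=max((e[1]-e[0],e[2]-e[1]),key=np.linalg.norm)
        print(c,"plane24",plane("top",b[0],.024),"long axis",round(float(np.degrees(np.arctan2(v[1],v[0]))%180),1),"area",b[1],*[("tri",tri(b[0],x[0])) for x in s])
E
python3 - <<'E'
from look import *
for n,im,box in(("top",p,(455,245,512,304)),("side",q,(350,150,420,210))):
    for b in blobs(im,"orange",box,smin=190,vmin=150): print(n,"orange",b[0],b[1],b[2])
plan([.4835,.124,.18],116)
E
```

```text
blue plane24 [0.4837 0.1241 0.024 ] long axis 116.0 area 284.0 ('tri', (array([0.4838, 0.1241, 0.0231]), np.float64(0.0001586771026699558)))
red plane24 [ 0.4332 -0.0472  0.024 ] long axis 83.7 area 298.0 ('tri', (array([ 0.4337, -0.0471,  0.0231]), np.float64(0.000988535386348995)))
top orange [481.1545 275.0971] 206.0 ((481.2167053222656, 275.0921630859375), (11.567282676696777, 20.505640029907227), 83.2901611328125)
t 19.55 p [ 0.4895 -0.3115  0.1854] yaw 95.8 j6 -49.3 F [ 0.2  1.1 -0.7] op 0.648 gf 0.0
shift [1.736 0.151 0.021] rot [ 0.     0.    -0.225]
```

send_rows([
  [0.05, 0.08, 0, 0, 0, 0],
  [0.15, 0.08, 0, 0, 0, 0],
  [0.3, 0.08, 0, 0, 0, 0],
  [0.45, 0.08, 0, 0, 0, 0],
  [0.6, 0.08, 0, 0, 0, 0],
  [0.75, 0.08, 0, 0, 0, 0],
  [0.9, 0.08, 0, 0, 0, 0],
], grip=1)

```text
time_s: 20.25
position: [0.4852, -0.0838, 0.183]
tcp_rot: [[-0.1, 0.995, -0.004], [0.995, 0.1, 0.002], [0.002, -0.004, -1.0]]
force: [0.1, -0.2, -1.2]
opening: 0.995
grasp_force: 0.0
```

send_rows([
  [0.15, 0.07, 0, 0, 0, -0.05],
  [0.3, 0.07, 0, 0, 0, -0.1],
  [0.45, 0.07, 0, 0, 0, -0.15],
  [0.6, 0.07, 0, 0, 0, -0.2],
  [0.7, 0.07, 0, 0, 0, -0.225],
  [0.78, 0.07, 0.1, 0, 0, -0.225],
  [0.82, 0.07, 0.2, 0, 0, -0.225],
  [0.836, 0.07, 0.25, 0, 0, -0.225],
  [0.836, 0.07, 0.3, 0, 0, -0.225],
  [0.836, 0.07, 0.3, 0, 0, -0.225],
  [0.836, 0.07, 0.3, 0, 0, -0.225],
])

```text
time_s: 21.35
position: [0.4823, 0.1238, 0.1088]
tcp_rot: [[-0.438, 0.899, -0.003], [0.899, 0.438, -0.0], [0.001, -0.003, -1.0]]
force: [0.2, 0.3, 0.6]
opening: 0.999
grasp_force: 0.0
```

```bash
python3 - <<'E'
from h import *
print(plane("top",(481.15,275.1),.029))
plan([.4837,.1241,.006],116)
q,_=cap("side")
for b in blobs(q,"blue",(325,205,400,300),amin=30): print(b[0],b[1])
E
```

```text
[ 0.489  -0.3114  0.029 ]
t 21.35 p [0.4823 0.1238 0.1088] yaw 116.0 j6 -24.5 F [0.2 0.3 0.6] op 0.999 gf 0.0
shift [-0.002  0.007  0.411] rot [-0.002 -0.001  0.   ]
[335.5868 272.385 ] 206.5
```

send_rows([
  [0, 0.007, 0.1, 0, 0, 0],
  [0, 0.007, 0.2, 0, 0, 0],
  [0, 0.007, 0.29, 0, 0, 0],
  [0, 0.007, 0.35, 0, 0, 0],
  [0, 0.007, 0.39, 0, 0, 0],
  [0, 0.007, 0.405, 0, 0, 0],
  [0, 0.007, 0.405, 0, 0, 0],
  [0, 0.007, 0.405, 0, 0, 0],
])

```text
time_s: 22.2
position: [0.4856, 0.1247, 0.0095]
tcp_rot: [[-0.438, 0.899, 0.001], [0.899, 0.438, 0.0], [-0.001, 0.001, -1.0]]
force: [-0.0, -0.7, -0.1]
opening: 0.999
grasp_force: 0.0
```

send_rows([
  [0, 0, 0, 0, 0, 0],
  [0, 0, 0, 0, 0, 0],
  [0, 0, 0, 0, 0, 0],
  [0, 0, 0, 0, 0, 0],
  [0, 0, 0, 0, 0, 0],
  [0, 0, 0, 0, 0, 0],
  [0, 0, 0, 0, 0, 0],
  [0, 0, 0, 0, 0, 0],
], grip=0)

```text
time_s: 23.0
position: [0.485, 0.1247, 0.0088]
tcp_rot: [[-0.439, 0.899, -0.0], [0.899, 0.439, 0.0], [0.0, -0.0, -1.0]]
force: [-0.0, -0.8, -0.1]
opening: 0.414
grasp_force: 30.0
```

send_rows([
  [0, 0, -0.05, 0, 0, 0],
  [0, 0, -0.12, 0, 0, 0],
  [0, 0, -0.2, 0, 0, 0],
  [0, 0, -0.3, 0, 0, 0],
  [0, 0, -0.4, 0, 0, 0],
  [0, 0, -0.45, 0, 0, 0],
  [0, 0, -0.48, 0, 0, 0],
  [0, 0, -0.48, 0, 0, 0],
])

```text
time_s: 23.8
position: [0.4855, 0.1248, 0.1301]
tcp_rot: [[-0.439, 0.899, 0.002], [0.899, 0.439, 0.0], [-0.001, 0.002, -1.0]]
force: [-0.3, -0.1, -0.7]
opening: 0.41
grasp_force: 30.0
```

```bash
python3 - <<'E'
from h import *
plan([.6195,.151,.10],96.1)
E
```

```text
t 23.8 p [0.4855 0.1248 0.1301] yaw 116.0 j6 -24.4 F [-0.3 -0.1 -0.7] op 0.41 gf 30.0
shift [-0.141  0.528  0.122] rot [0.001 0.    0.221]
```

send_rows([
  [-0.02, 0.06, 0.0, 0, 0, 0.03],
  [-0.05, 0.18, 0.0, 0, 0, 0.08],
  [-0.09, 0.32, 0.05, 0, 0, 0.14],
  [-0.12, 0.44, 0.1, 0, 0, 0.2],
  [-0.14, 0.51, 0.13, 0, 0, 0.221],
  [-0.145, 0.53, 0.15, 0, 0, 0.221],
  [-0.145, 0.53, 0.15, 0, 0, 0.221],
  [-0.145, 0.53, 0.15, 0, 0, 0.221],
  [-0.145, 0.53, 0.15, 0, 0, 0.221],
])

```text
time_s: 24.7
position: [0.6186, 0.1502, 0.0915]
tcp_rot: [[-0.107, 0.994, -0.001], [0.994, 0.107, -0.0], [0.0, -0.001, -1.0]]
force: [0.1, 0.8, -0.4]
opening: 0.411
grasp_force: 30.0
```

```bash
python3 - <<'E'
from h import *
plan([.6207,.1504,.0325],96.1)
p,_=cap("top"); q,_=cap("side")
c=np.zeros((400,800,3),np.uint8); c[:,:400]=cv2.resize(p[180:260,240:320],(400,400),interpolation=cv2.INTER_CUBIC)
c[:,400:]=cv2.resize(q[210:290,240:320],(400,400),interpolation=cv2.INTER_CUBIC)
cv2.imwrite("pics/c7.png",c[:,:,::-1])
E
```

```text
t 24.7 p [0.6186 0.1502 0.0915] yaw 96.1 j6 -2.5 F [ 0.1  0.8 -0.4] op 0.411 gf 30.0
shift [0.    0.009 0.236] rot [-0.001 -0.     0.001]
```

View pics/c7.png

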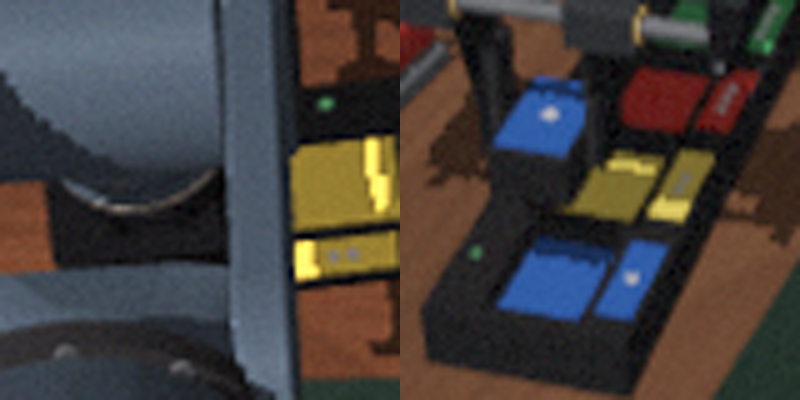

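The side view shows the pack held level above bay 1, in line with it. Top view is blocked by the arm. Lowering.

send_rows([
  [0, 0.009, 0.05, 0, 0, 0],
  [0, 0.009, 0.1, 0, 0, 0],
  [0, 0.009, 0.14, 0, 0, 0],
  [0, 0.009, 0.17, 0, 0, 0],
  [0, 0.009, 0.19, 0, 0, 0],
  [0, 0.009, 0.21, 0, 0, 0],
  [0, 0.009, 0.22, 0, 0, 0],
  [0, 0.009, 0.23, 0, 0, 0],
  [0, 0.009, 0.235, 0, 0, 0],
  [0, 0.009, 0.235, 0, 0, 0],
  [0, 0.009, 0.235, 0, 0, 0],
])

```text
time_s: 25.9
position: [0.6224, 0.1505, 0.0328]
tcp_rot: [[-0.107, 0.994, 0.0], [0.994, 0.107, 0.0], [-0.0, 0.0, -1.0]]
force: [-0.5, -0.1, -1.1]
opening: 0.407
grasp_force: 30.0
```

```bash
python3 - <<'E'
from h import *
plan([.6207,.1504,.0325],96.1)
E
```

```text
t 25.9 p [0.6224 0.1505 0.0328] yaw 96.1 j6 -2.5 F [-0.5 -0.1 -1.1] op 0.407 gf 30.0
shift [ 0.    -0.007  0.001] rot [0. 0. 0.]
```

send_rows([
  [0, -0.006, 0, 0, 0, 0],
  [0, -0.006, 0, 0, 0, 0],
  [0, -0.006, 0, 0, 0, 0],
])

```text
time_s: 26.2
position: [0.6207, 0.1504, 0.0327]
tcp_rot: [[-0.107, 0.994, 0.0], [0.994, 0.107, 0.0], [-0.0, 0.0, -1.0]]
force: [-0.1, 0.2, -1.7]
opening: 0.409
grasp_force: 30.0
```

send_rows([
  [0, 0, 0, 0, 0, 0],
  [0, 0, 0, 0, 0, 0],
  [0, 0, 0, 0, 0, 0],
  [0, 0, 0, 0, 0, 0],
  [0, 0, -0.1, 0, 0, 0],
  [0, 0, -0.2, 0, 0, 0],
  [0, 0, -0.35, 0, 0, 0],
  [0, 0, -0.5, 0, 0, 0],
  [0, -0.1, -0.6, 0, 0, 0],
  [0, -0.3, -0.6, 0, 0, 0],
  [-0.2, -0.4, -0.6, 0, 0, 0],
  [-0.3, -0.5, -0.6, 0, 0, 0],
], grip=0.65)

```text
time_s: 27.4
position: [0.5038, 0.0616, 0.1833]
tcp_rot: [[-0.109, 0.994, 0.002], [0.994, 0.109, -0.001], [-0.001, 0.002, -1.0]]
force: [-1.0, -1.1, -0.8]
opening: 0.649
grasp_force: 0.0
```

send_rows([
  [-0.2, 0, 0, 0, 0, 0],
  [-0.4, -0.05, 0, 0, 0, 0.04],
  [-0.5, -0.12, 0, 0, 0, 0.08],
  [-0.55, -0.2, 0, 0, 0, 0.11],
  [-0.55, -0.25, 0, 0, 0, 0.137],
  [-0.55, -0.25, 0, 0, 0, 0.137],
  [-0.55, -0.25, 0, 0, 0, 0.137],
], grip=1)

```text
time_s: 28.1
position: [0.4574, -0.0803, 0.1828]
tcp_rot: [[0.107, 0.994, 0.001], [0.994, -0.107, 0.0], [0.0, 0.001, -1.0]]
force: [0.4, 0.0, 0.3]
opening: 1.0
grasp_force: 0.0
```

```bash
python3 - <<'E'
from look import *
c=np.zeros((400,800,3),np.uint8); c[:,:400]=cv2.resize(p[180:260,240:320],(400,400),interpolation=cv2.INTER_CUBIC)
c[:,400:]=cv2.resize(q[210:290,240:320],(400,400),interpolation=cv2.INTER_CUBIC)
cv2.imwrite("pics/c8.png",c[:,:,::-1])
for b in blobs(q,"blue",(240,210,320,290),amin=30): print("side",b[0],b[1])
for b in blobs(p,"blue",(250,180,320,260),amin=30): print("top",b[0],b[1],plane("top",b[0],.044),b[2])
plan([.4346,-.0472,.009],83.7)
E
```

```text
red plane24 [ 0.4335 -0.0456  0.024 ] long axis 83.1 area 282.0 ('tri', (array([ 0.4337, -0.0455,  0.0241]), np.float64(0.0003205308595502958)))
side [285.8565 265.5509] 108.0
side [270.3098 257.611 ] 191.5
top [277.5438 234.2173] 146.5 [0.5847 0.1469 0.044 ] ((277.5182800292969, 234.16461181640625), (7.730207443237305, 22.638463973999023), 83.6598129272461)
top [276.2092 218.5437] 295.5 [0.62   0.1498 0.044 ] ((276.1219482421875, 218.59754943847656), (14.245668411254883, 23.301054000854492), 83.6598129272461)
t 28.2 p [ 0.458  -0.0802  0.1828] yaw 83.9 j6 -17.7 F [ 0.7  0.7 -0.3] op 0.999 gf 0.0
shift [ 0.122 -0.108  0.695] rot [0.001 0.    0.002]
```

View pics/c8.png

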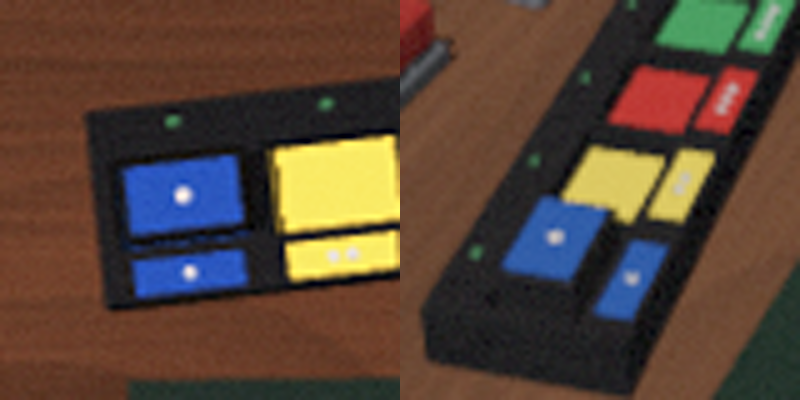

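Pack1 is in bay 1, dot at crop (182,195), with its height still to check. Going on to red.

send_rows([
  [0.03, -0.03, 0.05, 0, 0, 0],
  [0.08, -0.07, 0.15, 0, 0, 0],
  [0.12, -0.1, 0.25, 0, 0, 0],
  [0.127, -0.107, 0.35, 0, 0, 0],
  [0.127, -0.107, 0.4, 0, 0, 0],
  [0.127, -0.107, 0.4, 0, 0, 0],
  [0.127, -0.107, 0.4, 0, 0, 0],
])

```text
time_s: 28.9
position: [0.4346, -0.0461, 0.0826]
tcp_rot: [[0.107, 0.994, 0.0], [0.994, -0.107, -0.0], [-0.0, 0.0, -1.0]]
force: [0.4, -0.3, 0.3]
opening: 1.003
grasp_force: 0.0
```

```bash
python3 - <<'E'
from look import *
print(tri((276.2092,218.5437),(270.3098,257.611)))
for b in blobs(q,"red",(325,205,440,270),amin=30): print("side red",b[0],b[1])
plan([.4348,-.0460,.011],83.5)
E
```

```text
(array([0.6207, 0.1501, 0.0421]), np.float64(0.0010382708373639015))
side red [380.0481 233.766 ] 156.0
t 29.0 p [ 0.4349 -0.0465  0.0832] yaw 83.8 j6 -14.7 F [0.  0.3 0.6] op 0.998 gf 0.0
shift [ 0.002 -0.001  0.289] rot [0.001 0.    0.004]
```

send_rows([
  [-0.002, 0, 0.08, 0, 0, 0],
  [-0.002, 0, 0.15, 0, 0, 0],
  [-0.002, 0, 0.21, 0, 0, 0],
  [-0.002, 0, 0.25, 0, 0, 0],
  [-0.002, 0, 0.28, 0, 0, 0],
  [-0.002, 0, 0.288, 0, 0, 0],
  [-0.002, 0, 0.288, 0, 0, 0],
  [-0.002, 0, 0.288, 0, 0, 0],
])

```text
time_s: 29.8
position: [0.434, -0.0471, 0.011]
tcp_rot: [[0.108, 0.994, 0.001], [0.994, -0.108, -0.0], [-0.0, 0.001, -1.0]]
force: [0.5, 0.4, -0.0]
opening: 1.0
grasp_force: 0.0
```

send_rows([
  [0, 0, 0, 0, 0, 0],
  [0, 0, 0, 0, 0, 0],
  [0, 0, 0, 0, 0, 0],
  [0, 0, 0, 0, 0, 0],
  [0, 0, 0, 0, 0, 0],
  [0, 0, 0, 0, 0, 0],
  [0, 0, 0, 0, 0, 0],
  [0, 0, 0, 0, 0, 0],
], grip=0)

```text
time_s: 30.6
position: [0.4338, -0.047, 0.0105]
tcp_rot: [[0.108, 0.994, 0.0], [0.994, -0.108, -0.0], [-0.0, 0.0, -1.0]]
force: [-0.1, 0.6, 0.2]
opening: 0.406
grasp_force: 30.0
```

send_rows([
  [0, 0, -0.05, 0, 0, 0],
  [0, 0, -0.12, 0, 0, 0],
  [0, 0, -0.2, 0, 0, 0],
  [0, 0, -0.3, 0, 0, 0],
  [0, 0, -0.4, 0, 0, 0],
  [0, 0, -0.45, 0, 0, 0],
  [0, 0, -0.48, 0, 0, 0],
  [0, 0, -0.48, 0, 0, 0],
])

```text
time_s: 31.4
position: [0.434, -0.0471, 0.1311]
tcp_rot: [[0.108, 0.994, 0.001], [0.994, -0.108, -0.001], [-0.0, 0.001, -1.0]]
force: [-0.1, -0.1, -2.0]
opening: 0.41
grasp_force: 30.0
```

```bash
python3 - <<'E'
from h import *
plan([.6353,.0116,.10],96.1)
E
```

```text
t 31.4 p [ 0.434  -0.0471  0.1311] yaw 83.8 j6 -14.7 F [-0.1 -0.1 -2. ] op 0.41 gf 30.0
shift [0.32  0.775 0.126] rot [ 0.001  0.    -0.137]
```

send_rows([
  [0.03, 0.1, 0, 0, 0, -0.03],
  [0.1, 0.25, 0, 0, 0, -0.06],
  [0.18, 0.42, 0.04, 0, 0, -0.1],
  [0.25, 0.58, 0.08, 0, 0, -0.137],
  [0.3, 0.7, 0.12, 0, 0, -0.137],
  [0.318, 0.76, 0.15, 0, 0, -0.137],
  [0.318, 0.772, 0.15, 0, 0, -0.137],
  [0.318, 0.772, 0.15, 0, 0, -0.137],
  [0.318, 0.772, 0.15, 0, 0, -0.137],
  [0.318, 0.772, 0.15, 0, 0, -0.137],
])

```text
time_s: 32.4
position: [0.633, 0.0109, 0.0932]
tcp_rot: [[-0.106, 0.994, -0.001], [0.994, 0.106, 0.0], [0.0, -0.001, -1.0]]
force: [0.8, -0.5, -0.9]
opening: 0.407
grasp_force: 30.0
```

```bash
python3 - <<'E'
from h import *
plan([.6350,.0114,.033],96.1)
E
```

```text
t 32.4 p [0.633  0.0109 0.0932] yaw 96.1 j6 -15.2 F [ 0.8 -0.5 -0.9] op 0.407 gf 30.0
shift [0.001 0.008 0.241] rot [-0.001 -0.    -0.   ]
```

send_rows([
  [0.001, 0.003, 0.05, 0, 0, 0],
  [0.001, 0.003, 0.1, 0, 0, 0],
  [0.001, 0.003, 0.14, 0, 0, 0],
  [0.001, 0.003, 0.17, 0, 0, 0],
  [0.001, 0.003, 0.19, 0, 0, 0],
  [0.001, 0.003, 0.21, 0, 0, 0],
  [0.001, 0.003, 0.22, 0, 0, 0],
  [0.001, 0.003, 0.235, 0, 0, 0],
  [0.001, 0.003, 0.24, 0, 0, 0],
  [0.001, 0.003, 0.24, 0, 0, 0],
  [0.001, 0.003, 0.24, 0, 0, 0],
])

```text
time_s: 33.5
position: [0.6351, 0.0115, 0.0333]
tcp_rot: [[-0.107, 0.994, 0.001], [0.994, 0.107, -0.0], [-0.0, 0.001, -1.0]]
force: [-0.3, 0.4, -0.7]
opening: 0.413
grasp_force: 30.0
```

```bash
python3 - <<'E'
from h import *
plan([.6350,.0114,.033],96.1)
q,_=cap("side")
for b in blobs(q,"red",(270,180,330,250),amin=30): print("side",b[0],b[1])
E
```

```text
t 33.5 p [0.6351 0.0115 0.0333] yaw 96.1 j6 -15.2 F [-0.3  0.4 -0.7] op 0.413 gf 30.0
shift [-0.    -0.001  0.001] rot [0. 0. 0.]
side [304.7675 229.8045] 81.0
side [290.5208 221.6985] 136.0
```

send_rows([
  [0, 0, 0, 0, 0, 0],
  [0, 0, 0, 0, 0, 0],
  [0, 0, 0, 0, 0, 0],
  [0, 0, 0, 0, 0, 0],
  [0, 0, -0.1, 0, 0, 0],
  [0, 0, -0.2, 0, 0, 0],
  [0, 0, -0.35, 0, 0, 0],
  [0, 0, -0.5, 0, 0, 0],
  [-0.1, -0.1, -0.6, 0, 0, 0],
  [-0.3, -0.2, -0.6, 0, 0, 0],
  [-0.5, -0.3, -0.6, 0, 0, 0],
  [-0.6, -0.3, -0.6, 0, 0, 0],
], grip=0.65)

```text
time_s: 34.75
position: [0.5741, -0.1473, 0.1836]
tcp_rot: [[-0.106, 0.994, -0.001], [0.994, 0.106, -0.0], [0.0, -0.001, -1.0]]
force: [0.3, 0.5, -0.2]
opening: 0.649
grasp_force: 0.0
```

send_rows([
  [-0.15, 0, 0, 0, 0, -0.09],
  [-0.15, 0, 0, 0, 0, -0.18],
  [-0.15, 0, 0, 0, 0, -0.27],
  [-0.15, 0, 0, 0, 0, -0.36],
  [-0.15, 0, 0, 0, 0, -0.45],
  [-0.15, 0, 0, 0, 0, -0.54],
  [-0.15, 0, 0, 0, 0, -0.63],
  [-0.15, 0, 0, 0, 0, -0.72],
  [-0.15, 0, 0, 0, 0, -0.81],
  [-0.15, 0, 0, 0, 0, -0.9],
  [-0.15, 0, 0, 0, 0, -1],
  [-0.15, 0, 0, 0, 0, -1],
])

```text
time_s: 35.95
position: [0.5803, -0.1829, 0.1831]
tcp_rot: [[-0.994, -0.107, 0.0], [-0.107, 0.994, -0.0], [-0.0, -0.0, -1.0]]
force: [0.7, 0.6, -0.3]
opening: 0.65
grasp_force: 0.0
```

```bash
python3 - <<'E'
from look import *
for c,i in(("blue",1),("red",3)):
    a=sorted(blobs(p,c,(250,180,390,245),amin=60),key=lambda b:b[0][1]); s=sorted(blobs(q,c,(255,190,325,290),amin=40),key=lambda b:b[0][0])
    print(c,[ (b[0].round(1),b[1]) for b in a],[(b[0].round(1),b[1]) for b in s]); 
    if a and s: print(tri(a[0][0],s[0][0]),plane("top",a[0][0],.044))
cv2.imwrite("pics/t9.png",p[:,:,::-1])
plan([.652,-.147,.051],186)
E
```

```text
blue [(array([276.3, 218.5]), 295.5), (array([277.5, 234.2]), 148.0)] [(array([270.4, 257.6]), 191.0), (array([285.7, 265.7]), 108.5)]
(array([0.6208, 0.15  , 0.0421]), np.float64(0.0009201324120932793)) [0.6201 0.1496 0.044 ]
red [(array([338. , 211.7]), 306.5), (array([338.8, 227.2]), 153.5)] [(array([291. , 222.5]), 143.5), (array([304.8, 229.6]), 84.5)]
(array([0.6351, 0.0111, 0.0421]), np.float64(0.0013687956775809151)) [0.6342 0.011  0.044 ]
t 36.05 p [ 0.5803 -0.1828  0.1831] yaw -174.0 j6 -124.0 F [ 0.3  0.2 -0.1] op 0.652 gf 0.0
shift [-0.3    0.113  0.528] rot [ 0.    -0.    -0.001]
```

View pics/t9.png

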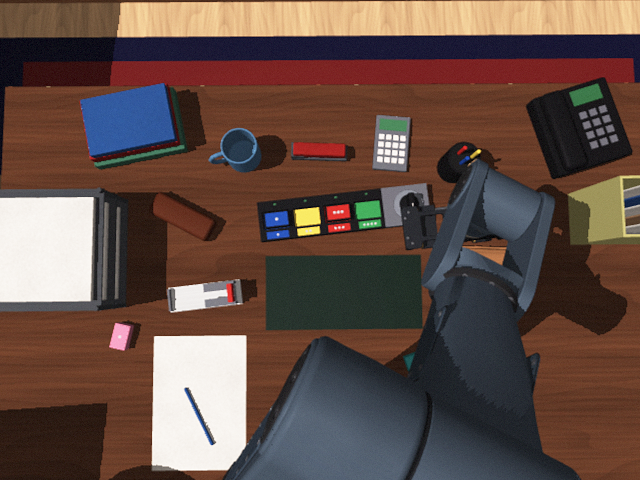

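Both packs are seated: blue in bay 1 (276,218), red in bay 3 (338,212), equal top heights, and the mat is empty. Now the knob.

send_rows([
  [-0.1, 0.04, 0, 0, 0, 0],
  [-0.2, 0.08, 0, 0, 0, 0],
  [-0.28, 0.11, 0, 0, 0, 0],
  [-0.3, 0.113, 0.08, 0, 0, 0],
  [-0.3, 0.113, 0.2, 0, 0, 0],
  [-0.3, 0.113, 0.32, 0, 0, 0],
  [-0.3, 0.113, 0.42, 0, 0, 0],
  [-0.3, 0.113, 0.49, 0, 0, 0],
  [-0.3, 0.113, 0.525, 0, 0, 0],
  [-0.3, 0.113, 0.525, 0, 0, 0],
  [-0.3, 0.113, 0.525, 0, 0, 0],
], grip=0.5)

```text
time_s: 37.15
position: [0.6525, -0.1471, 0.0525]
tcp_rot: [[-0.994, -0.106, 0.001], [-0.106, 0.994, -0.0], [-0.001, -0.001, -1.0]]
force: [-0.6, -0.2, 0.3]
opening: 0.497
grasp_force: 0.0
```

send_rows([
  [0, 0, 0, 0, 0, 0],
  [0, 0, 0, 0, 0, 0],
  [0, 0, 0, 0, 0, 0],
  [0, 0, 0, 0, 0, 0],
  [0, 0, 0, 0, 0, 0],
  [0, 0, 0, 0, 0, 0],
  [0, 0, 0, 0, 0, 0],
], grip=0)

```text
time_s: 37.85
position: [0.6523, -0.1483, 0.0523]
tcp_rot: [[-0.994, -0.107, 0.001], [-0.107, 0.994, -0.002], [-0.001, -0.002, -1.0]]
force: [-0.7, -6.0, 1.7]
opening: 0.164
grasp_force: 30.0
```

```bash
python3 - <<'E'
from h import *
print(readout.read_state()["moment"])
plan([.652,-.147,.051],136)
E
```

```text
[-0.8126  0.0023 -0.0042]
t 37.85 p [ 0.6523 -0.1483  0.0523] yaw -173.9 j6 -118.4 F [-0.7 -6.   1.7] op 0.164 gf 30.0
shift [0.001 0.005 0.005] rot [-0.001  0.001  0.557]
```

send_rows([
  [0, -0.01, 0, 0, 0, 0],
  [0, -0.01, 0, 0, 0, 0.07],
  [0, -0.01, 0, 0, 0, 0.15],
  [0, -0.01, 0, 0, 0, 0.23],
  [0, -0.01, 0, 0, 0, 0.31],
  [0, -0.01, 0, 0, 0, 0.39],
  [0, -0.01, 0, 0, 0, 0.47],
  [0, -0.01, 0, 0, 0, 0.55],
  [0, -0.01, 0, 0, 0, 0.63],
  [0, -0.01, 0, 0, 0, 0.7],
  [0, -0.01, 0, 0, 0, 0.75],
  [0, -0.01, 0, 0, 0, 0.75],
])

```text
time_s: 39.05
position: [0.6525, -0.1481, 0.0523]
tcp_rot: [[-0.479, 0.878, 0.001], [0.878, 0.479, 0.002], [0.001, 0.001, -1.0]]
force: [0.6, 2.4, 3.5]
opening: 0.16
grasp_force: 30.0
```

```bash
python3 - <<'E'
from h import *
print(readout.read_state()["moment"])
plan([.652,-.149,.051],46)
E
```

```text
[ 0.352  -0.1838 -0.0478]
t 39.05 p [ 0.6525 -0.1481  0.0523] yaw 118.6 j6 -51.1 F [0.6 2.4 3.5] op 0.16 gf 30.0
shift [-0.002 -0.004  0.005] rot [ 0.    -0.001  0.807]
```

send_rows([
  [0, 0, 0, 0, 0, 0.08],
  [0, 0, 0, 0, 0, 0.16],
  [0, 0, 0, 0, 0, 0.24],
  [0, 0, 0, 0, 0, 0.32],
  [0, 0, 0, 0, 0, 0.4],
  [0, 0, 0, 0, 0, 0.48],
  [0, 0, 0, 0, 0, 0.56],
  [0, 0, 0, 0, 0, 0.64],
  [0, 0, 0, 0, 0, 0.72],
  [0, 0, 0, 0, 0, 0.78],
  [0, 0, 0, 0, 0, 0.81],
  [0, 0, 0, 0, 0, 0.81],
])

```text
time_s: 40.25
position: [0.6529, -0.1483, 0.0523]
tcp_rot: [[0.695, 0.719, 0.001], [0.719, -0.695, 0.001], [0.001, 0.0, -1.0]]
force: [1.1, 2.8, 4.0]
opening: 0.161
grasp_force: 30.0
```

```bash
python3 - <<'E'
from h import *
print(readout.read_state()["moment"])
plan([.652,-.149,.051],46)
E
```

```text
[ 0.4599 -0.2596  0.6858]
t 40.25 p [ 0.6529 -0.1483  0.0523] yaw 46.0 j6 21.6 F [1.1 2.8 4. ] op 0.161 gf 30.0
shift [-0.005 -0.001  0.005] rot [ 0.    -0.001 -0.   ]
```

send_rows([
  [0, 0, 0, 0, 0, 0],
  [0, 0, 0, 0, 0, 0],
  [0, 0, 0, 0, 0, 0],
  [0, 0, 0, 0, 0, 0],
  [0, 0, -0.15, 0, 0, 0],
  [0, 0, -0.3, 0, 0, 0],
  [0, 0, -0.5, 0, 0, 0],
  [0, 0, -0.6, 0, 0, 0],
], grip=0.6)

```text
time_s: 41.05
position: [0.6539, -0.1502, 0.2062]
tcp_rot: [[0.698, 0.716, 0.006], [0.716, -0.698, -0.002], [0.002, 0.006, -1.0]]
force: [0.8, -0.4, 0.9]
opening: 0.598
grasp_force: 0.0
```

send_rows([
  [-0.2, 0, 0, 0, 0, 0],
  [-0.4, 0, 0, 0, 0, 0],
  [-0.6, 0, 0, 0, 0, 0],
  [-0.8, 0, 0, 0, 0, 0],
  [-0.95, 0, 0, 0, 0, 0],
  [-1, 0, 0, 0, 0, 0],
  [-1, 0, 0, 0, 0, 0],
  [-1, 0, 0, 0, 0, 0],
])

```text
time_s: 41.85
position: [0.4782, -0.3277, 0.2017]
tcp_rot: [[0.698, 0.716, 0.001], [0.716, -0.698, 0.001], [0.001, -0.0, -1.0]]
force: [1.3, 0.2, 0.1]
opening: 0.604
grasp_force: 0.0
```

```bash
python3 - <<'E'
from look import *
c=np.zeros((480,800,3),np.uint8); c[:,:480]=cv2.resize(p[175:235,380:440],(480,480),interpolation=cv2.INTER_CUBIC)
c[:320,480:]=cv2.resize(q[150:230,280:360],(320,320))
cv2.imwrite("pics/c10.png",cv2.convertScaleAbs(c,alpha=1.6,beta=20)[:,:,::-1])
plan([.5,-.3,.2],46)
E
```

```text
t 41.95 p [ 0.4787 -0.327   0.2017] yaw 45.8 j6 -1.2 F [0.1 0.2 0.3] op 0.601 gf 0.0
shift [ 0.137 -0.014  0.007] rot [-0.    -0.    -0.002]
```

View pics/c10.png

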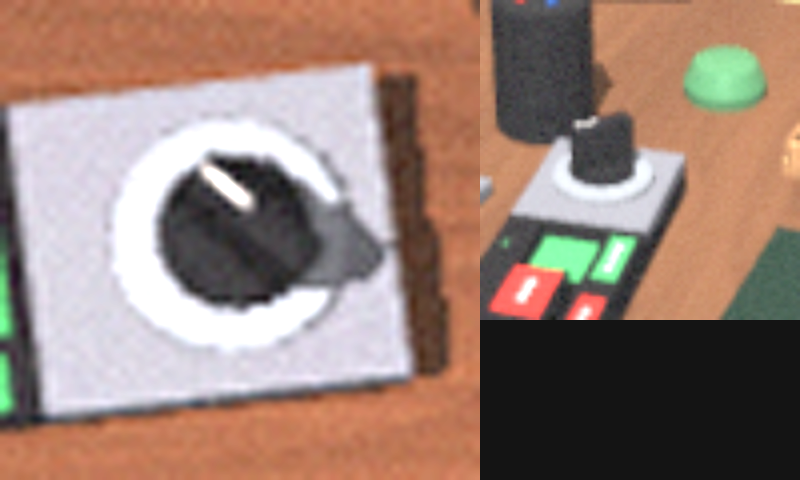

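The pointer is at about 47° world yaw against 48.6° expected, so the knob is at its clockwise stop. Everything is in place.

```bash
python3 -c "
from rig import ticket
print(ticket.hand_in())"
```

```text
the job is handed in; nothing more can be done
None
```

The job is handed in: knob turned to off, charged pack ejected and put in the ready tray, pack 1 then pack 3 (the only two on the desk) laid in their bays, and the knob turned to its clockwise stop at about 42 s of the 210 s. I don't have the judge's verdict.

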